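# Clamp a re-glued book in the book press with its removable crank

## Robot

A 7-joint arm with a two-finger parallel gripper is mounted at the origin on the work surface. World frame = base frame: x ahead of the robot, y to its left, z up, the work surface at z = 0. Lengths are in m, angles in degrees, forces in N, time in s.
With the tool pointing down it reaches from about 0.4 to 0.875 m from the base axis. Payload 6.5 kg.
Tool frame: the origin (TCP) lies midway between the tips of the shut fingers; the grasp point (between the pads) lies 19 mm behind it; z points along the fingers, y is the direction in which the jaws open and shut (so a half turn about z gives the same grasp; the last joint's range is limited). The gripper opens to 85 mm and grips with 20 to 120 N. Pads are 22 mm wide; open, the fingers measure 114 mm over their backs; the gripper's body (76 mm by 85 mm) begins 54 mm behind the grasp point. The pads swing forward as they close: fully open they stand 13 mm farther back than shut.
Start: joints at [-3.793, 30.733, -0.252, 88.115, 0.149, 61.152, -4.079], TCP at [0.65, 0, 0.231] pointing down, gripper open.
Joint ranges: [-154.64, 154.64], [-21.42, 123.67], [-72.66, 72.17], [13.99, 137.28], [-74.86, 254.86], [10.95, 109.41], [-158.01, 158.01]. Speed limits (degrees/s): [136.94, 136.94, 180, 180, 180, 180, 180].

## Interface

Orientations are given as a 3x3 rotation matrix whose columns are the frame's x, y, z axes.
In Python, from plant import env gives the robot as it stands. Calls block until the motion is done:
- env.move_pose(position, orientation): joint-space move of the TCP to a pose.
- env.move_linear(position, orientation=None, rate=0.15, max_force=None): straight line of the TCP; orientation=None keeps the orientation; rate is the mean speed in m/s. With max_force (N) it stops when the force on the tool has changed by that much, and returns True; else False.
- env.movej(angles): joint-space move.
- env.release() and env.clamp(): open the fingers fully, or close them until they stop; the grip force is fixed at half the most.
- env.dwell(seconds).
- env.solve_ik(position, orientation): joint angles nearest the present ones, or None.
- env.state(): the state.
- env.get_image(name): name is "scene" or "side" or "wrist"; returns a dict with "color" (400x640x3 uint8, red, green, blue), "fx", "fy", "cx", "cy" (pixels), "dist_coeffs" ([k1, k2, p1, p2, k3] as OpenCV has them; the pictures are not rectified), "xyz" and "rotation" of the camera in the world; the wrist camera has in their place "tool_from_camera" (4x4, takes a point from camera to tool coordinates, whose origin is the TCP and whose axes are the flange's). Camera axes: x right, y up, looking along -z (the intrinsics and any distortion apply to the point x, -y, -z); pixel columns grow to the right and rows downward; lengths in m; the calibration is good to about 2 mm. A picture is of the moment at which its call begins: read the wrist's pose just before it. There is no depth.
A pose or a line that the arm cannot do raises env.IKError and nothing moves.
- env.hand_in(): hands the job in, once; it reports no verdict.
Trained networks look in the newest picture that a camera, given by its name, has taken for a name from the list of things; names that differ only in an ending like _2 or _b are one class to them, and where a whole thing is asked for, a point or a joint stands for the part that bears it (a point fixed in the world has none). Each returns a list of dicts, best first, with "p" (0 to 1); they miss things now and then, are a little off and sometimes report something else, mostly with a low value. They report only what shows in the picture. A call takes as long as a camera call. They do not tell look-alikes from the thing itself.
- env.trace(camera, query): "region" (400x640 bool, what is visible of it) and "uv" ([column, row] in pixels, amid what is visible of it).
- env.pinpoint(camera, query): "uv" ([column, row] in pixels: a listed point, or the origin of a listed thing).
The state is a dict: "clock": time; "q": joint angles; "joint_vel": joint speeds; "joint_torque": joint torques, N m; "ee_pos": TCP position; "tool_rot": TCP orientation; "contact_force": force on the tool from outside, world axes, zero at the start; "moment": the same for the moment, N m; "gripper_width": finger opening in m.
Only numpy, scipy, OpenCV 4.12 (cv2) and the standard library are available. Lean on these libraries where they do the work, as an engineer would, in place of code of your own. Each camera call takes 0.05 s, during which the arm holds its last target. There are 200 camera calls.

## Task

The second-hand book lying in the small book press needs clamping. Take the loose crank from the cork mat, fit it fully down on the press's square shaft and gently wind it clockwise (seen from above) until the plate bears firmly on the book, about a quarter of a turn past where it starts to stiffen, never forcing it; then lift the crank off and stand it, not dropped, upright on its hub anywhere on the cork mat, leaving the book and the other things on the stall where they are.

Things in the scene. Friction and masses are not known exactly. Their poses are not given: they have to be found in the camera images.
- press: Dark steel book press, fixed to the table: base plate 200 x 210 x 25 mm, two round columns 88 mm either side of the centre, a cross beam 44 mm wide (along its y) whose top is 141 mm above the table. Origin on the table under the middle of the shaft, z up. Place and yaw vary.
- spindle: The upright screw shaft in the middle of the press; it turns about its z. Origin on its axis at the seat: the top of a 38 mm round steel collar, 149 mm above the table. From the seat a square stub 16 x 16 mm rises 18 mm (its last 2 mm narrowed to 13.5 mm); its flats lie along this frame's x and y, which turn with it. Starting angle varies.
- shaft_seat (a point): Centre of the seat for the crank's hub (point and axes of spindle). Turning clockwise from above lowers the plate 25 mm a turn; stays where left. Turning free takes 0.3 N m (4.3 N across the crank's knob while moving, about 1 N when held at rest); past first touch each eighth turn adds 18 N of pressing, and each 25 N of pressing adds 1.2 to 1.4 N to the pull, moving or held.
- bed: Fixed wooden board 190 x 150 x 20 mm under the book, set into the press's base; its height varies by 6 mm. Origin at the centre of its underside.
- book: Closed hardback book about 175 x 125 mm lying flat on the bed, under the press's sprung aluminium plate (160 x 120 mm), which hangs clear above it at the start by a gap that varies from about 4 to 15 mm. Origin at the centre of its underside.
- crank_grip (a point): Centre of the crank's grip block: a square steel block 24 x 24 mm, 32 mm high, on top of the hub, in line with the socket, sides along x and y. This point is 48 mm above the hub's underside. The frame's x points along the arm to the knob, z up; any yaw.
- crank_socket (a point): Centre of the crank's hub underside = mouth of its square socket (17.5 mm wide with a 2 mm lead-in chamfer, 19.5 mm deep, sides along x and y). Axes as crank_grip.
- crank_knob (a point): Centre of the crank's upright wooden knob, a cylinder of 24 mm diameter and 44 mm high, 70 mm from the hub axis along the arm; centre 56 mm above the hub's underside. It spins freely on its pin.
- mat: Cork mat 160 (its x) x 120 (its y) x 6 mm, fixed flat on the table; origin at the centre of its underside.
- crank: The whole crank (about 0.3 kg), standing upright on its hub on the mat; origin and axes as crank_socket. Under the grip block is the arm, 18 mm wide and 10 mm thick, its top 32 mm above the underside, reaching along x from -12 to 81 mm; under that the square hub, 38 x 38 mm and 22 mm high.
- toy_bus: Yellow toy bus, 95 x 40 x 48 mm, a bystander; origin under its centre.
- toy_van: Grey toy van, 95 x 40 x 48 mm, a bystander; origin under its centre.
- candlestick: Brass candlestick 110 mm high, a bystander; origin under its centre.
- vase: Blue ceramic cup-shaped vase 56 mm across, 100 mm high, a bystander; origin under its centre.
- mug: White mug 80 mm across, 90 mm high, a bystander; origin under its centre.
- spring_clamp: Spring clamp 100 mm long with plastic grips, a bystander; origin under its centre.
- jar: Glass jar 70 mm across, 90 mm high, a bystander; origin under its centre.
Mind the look-alikes: they are no part of the job. Leave any orange look-alike of the book alone.

How it is judged:
By the outcome, as a careful person would: the job done as asked, in the order asked, and still so for the second after the job is handed in, with the robot touching nothing.
It also fails if it takes over 72 s, if anything falls off the work surface, if the arm or the gripper's body presses on something with over 40 N, if the wrist force passes 120 N, or if a joint passes its speed limit or range.

## Working session

There is one attempt and no reset: what is moved stays moved. The work goes in short steps, each a Python script; the robot and the scene stay as the last script left them, time stands still between calls to the robot, and variables do not carry over. Pictures are saved under pics/ and viewed, about 8 in all and at most 12, crops included, and the job is handed in when it is done.

```bash
ls; mkdir -p pics; cat > h.py <<'E'
import numpy as np, cv2
from plant import env
def campose(name, im, st=None):
    if name!='wrist': return np.array(im['xyz']),np.array(im['rotation'])
    T=np.array(im['tool_from_camera']);R=np.array(st['tool_rot'])
    return np.array(st['ee_pos'])+R@T[:3,3], R@T[:3,:3]
def K(im): return np.array([[im['fx'],0,im['cx']],[0,im['fy'],im['cy']],[0,0,1.]])
def ray(im,P,uv):
    n=cv2.undistortPoints(np.array([[uv]],float),K(im),np.array(im['dist_coeffs'],float))[0,0]
    d=P[1]@np.array([n[0],-n[1],-1]); return P[0],d/np.linalg.norm(d)
def atz(im,P,uv,z):
    o,d=ray(im,P,uv); return o+d*(z-o[2])/d[2]
def tri(rays):
    A=np.zeros((3,3));b=np.zeros(3)
    for o,d in rays:
        M=np.eye(3)-np.outer(d,d);A+=M;b+=M@o
    x=np.linalg.solve(A,b); return x,[np.linalg.norm((np.eye(3)-np.outer(d,d))@(x-o)) for o,d in rays]
def proj(im,P,X):
    p=(np.atleast_2d(X)-P[0])@P[1]; p=p*[1,-1,-1]
    return cv2.projectPoints(p,np.zeros(3),np.zeros(3),K(im),np.array(im['dist_coeffs'],float))[0][:,0]
def shot(name):
    st=env.state();im=env.get_image(name);return im,campose(name,im,st)
def save(im,fn,crop=None,s=1):
    c=np.array(im['color'])[...,::-1]
    if crop: c=c[crop[1]:crop[3],crop[0]:crop[2]]
    cv2.imwrite(fn,cv2.resize(c,None,fx=s,fy=s,interpolation=cv2.INTER_CUBIC))
def down(yaw): # tool x at yaw (deg), z down
    a=np.radians(yaw);c,s=np.cos(a),np.sin(a)
    return np.array([[c,s,0],[s,-c,0],[0,0,-1.]])
E
python3 - <<'E'
from h import *
R={}
big=[]
for n in ['scene','side','wrist']:
    im,P=shot(n)
    save(im,f'pics/{n}0.png'); print(n,P[0].round(3))
    for q in ['crank_grip','crank_socket','crank_knob','shaft_seat','press','spindle','mat','book']:
        for r in env.pinpoint(n,q)[:2]:
            print(n,q,np.round(r['uv'],1),round(r['p'],2)); 
            R.setdefault(q,[]).append((r['p'],ray(im,P,r['uv']),n))
for q,l in R.items():
    b={}
    for p,r,n in l:
        if n not in b and p>.3: b[n]=r
    if len(b)>1:
        x,e=tri(list(b.values()));print(q,list(b),x.round(4),np.round(e,4))
a=cv2.imread('pics/scene0.png');b=cv2.imread('pics/side0.png')
cv2.imwrite('pics/both.png',cv2.resize(np.vstack([a,b]),None,fx=.75,fy=.75,interpolation=cv2.INTER_AREA))
print(env.state())
E
```

```text
pics
scene [1.322 0.596 0.989]
scene crank_grip [286.9 184.2] 0.64
scene crank_grip [369.6 253.8] 0.63
scene crank_socket [291.8 195.7] 0.49
scene crank_socket [288.8 196.3] 0.38
scene crank_knob [289.6 270.5] 0.73
scene crank_knob [283.  168.9] 0.66
scene shaft_seat [371.4 224.3] 0.71
scene press [368.2 252.3] 0.72
scene spindle [369.1 223.3] 0.48
scene mat [282.  194.5] 0.93
scene book [368.7 250.4] 0.78
scene book [398.9 204.9] 0.67
side [0.366 0.861 1.034]
side crank_grip [326.5 172.6] 0.7
side crank_socket [329.6 185.9] 0.63
side crank_knob [340.5 159.7] 0.7
side shaft_seat [282.1 254.7] 0.71
side press [285.  289.8] 0.64
side spindle [283.1 255. ] 0.61
side spindle [237.2 207.6] 0.28
side mat [324.  182.3] 0.83
side mat [326.2 174. ] 0.41
side book [396.3 294.7] 0.97
side book [284.3 284.5] 0.92
wrist [0.652 0.084 0.375]
wrist crank_grip [221.3 311.9] 0.7
wrist crank_socket [230.5 291.5] 0.75
wrist press [229.7 290.5] 0.37
wrist mat [235.8 297.8] 0.9
wrist book [16.3 36.7] 0.85
crank_grip ['scene', 'side', 'wrist'] [ 0.5266 -0.1786  0.0582] [0.0026 0.0021 0.0046]
crank_socket [
[... 639 characters left out ...]
11  ]), 'joint_vel': array([ 0.01804706, -0.0061272 ,  0.08780162,  0.03527888,  0.02047185,
       -0.05488996,  0.0932055 ]), 'joint_torque': array([ 7.11437224e-04, -5.83323312e+01,  1.04818482e+00, -2.59432769e+01,
        1.24621150e-02,  1.82314874e-03, -1.83169891e-05]), 'ee_pos': array([6.49987319e-01, 5.52712985e-07, 2.31280201e-01]), 'tool_rot': array([[-6.35493640e-05,  9.99999998e-01, -1.49600961e-05],
       [ 9.99999998e-01,  6.35489153e-05, -2.99896364e-05],
       [-2.99886856e-05, -1.49620019e-05, -9.99999999e-01]]), 'contact_force': array([ 0.92431912,  0.05576702, -0.01528337]), 'moment': array([ 0.04416002, -0.01827713,  0.00664966]), 'gripper_width': 0.08536503850266469}
```

View pics/both.png

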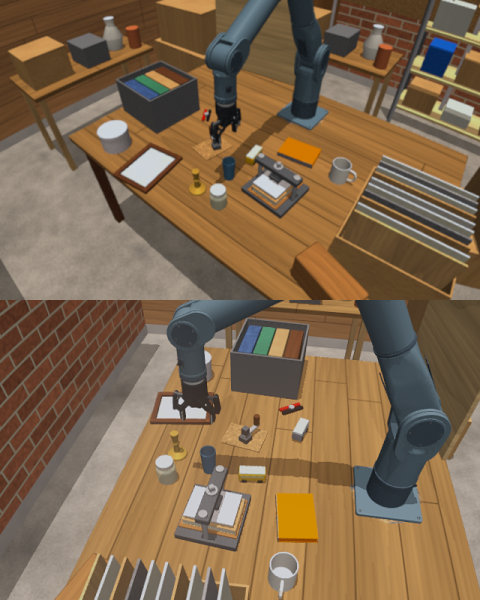

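The scene picture shows the crank on the cork mat, at about (287,184) in the scene camera and (326,173) in the side camera. The press holds the book at (370,250) and (285,285). The orange book on the table at (398,205) and (396,295) is the look-alike, so I leave it alone. Next I take close wrist views of the crank and the shaft.

```bash
python3 - <<'E'
from h import *
print(np.round(env.get_image('wrist')['tool_from_camera'],3))
for tag,p,qs in [('crank',(0.527,-0.245,0.25),['crank_grip','crank_socket','crank_knob','mat']),('shaft',(0.567,0.105,0.33),['shaft_seat','spindle','press','book'])]:
    env.move_pose(p,down(90)); env.dwell(.2)
    im,P=shot('wrist'); save(im,f'pics/w_{tag}.png'); np.savez(f'{tag}.npz',P0=P[0],P1=P[1])
    print(tag,env.state()['clock'],P[0].round(3),env.state()['q'].round(1))
    zs=dict(crank_grip=.054,crank_socket=.006,crank_knob=.062,mat=0,shaft_seat=.149,spindle=.149,press=0,book=.045)
    for q in qs:
        for r in env.pinpoint('wrist',q)[:2]: print(q,np.round(r['uv'],1),round(r['p'],2),atz(im,P,r['uv'],zs[q]).round(4))
a=cv2.imread('pics/w_crank.png');b=cv2.imread('pics/w_shaft.png')
cv2.imwrite('pics/both2.png',cv2.resize(np.vstack([a,b]),None,fx=.75,fy=.75,interpolation=cv2.INTER_AREA))
E
```

```text
[[ 0.001  0.946  0.325  0.084]
 [ 1.    -0.001 -0.     0.002]
 [ 0.     0.325 -0.946 -0.144]
 [ 0.     0.     0.     1.   ]]
crank 2.7167 [ 0.529 -0.159  0.393] [18.3 22.9  2.7 98.  -1.2 59.2 21.6]
crank_grip [315.7 118. ] 0.7 [ 0.5294 -0.1772  0.054 ]
crank_grip [285.  172.4] 0.64 [ 0.494  -0.2383  0.054 ]
crank_socket [313.5 116.3] 0.92 [ 0.5267 -0.1777  0.006 ]
crank_socket [521.   16.3] 0.44 [ 0.7655 -0.0639  0.006 ]
crank_knob [286.  174.7] 0.94 [ 0.4959 -0.2391  0.062 ]
crank_knob [522.6  16.2] 0.45 [ 0.7329 -0.0775  0.062 ]
mat [319.3 133.2] 0.61 [ 0.5342 -0.199   0.    ]
shaft 4.5167 [0.569 0.188 0.473] [-12.   18.5  -3.7  92.7   1.3  68.9 -16.1]
shaft_seat [317.8  95.1] 0.84 [0.5711 0.1931 0.149 ]
spindle [312.9  94.1] 0.92 [0.5661 0.1941 0.149 ]
press [314.3  97.5] 0.85 [0.5669 0.1921 0.    ]
press [440.6 185.6] 0.59 [0.7751 0.055  0.    ]
book [145.1 124. ] 0.74 [0.3293 0.1579 0.045 ]
```

View pics/both2.png

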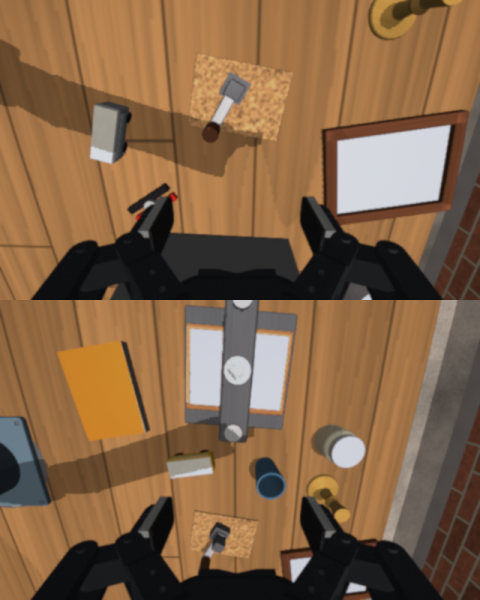

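The upper picture shows the crank at full-frame pixel (314,117), with its knob at (284,173) toward the lower left, so its yaw is about 242°. The lower picture shows the shaft collar at about (315,95). I take close views of both to refine the yaws.

```bash
python3 - <<'E'
from h import *
for tag,p,qs in [('shaft',(0.567,0.160,0.235),['shaft_seat','spindle']),('crank',(0.528,-0.21,0.13),['crank_grip','crank_socket','crank_knob'])]:
    env.move_pose(p,down(90)); env.dwell(.2)
    im,P=shot('wrist'); save(im,f'pics/c_{tag}.png'); 
    import pickle; pickle.dump((im,P),open(f'c_{tag}.pkl','wb'))
    print(tag,env.state()['clock'],P[0].round(3))
    zs=dict(crank_grip=.054,crank_socket=.006,crank_knob=.062,mat=0,shaft_seat=.149,spindle=.149)
    for q in qs:
        for r in env.pinpoint('wrist',q)[:2]: print(q,np.round(r['uv'],1),round(r['p'],2),atz(im,P,r['uv'],zs[q]).round(4))
    c=proj(im,P,[[0.567,0.193,0.16] if tag=='shaft' else [.512,-.208,.06]])[0]; print(c)
    w=70 if tag=='shaft' else 130
    x,y=[int(v) for v in c]; x0,y0=max(0,x-w),max(0,y-w)
    print('crop',x0,y0,'scale',400/(2*w))
    cr=np.array(im['color'])[y0:y0+2*w,x0:x0+2*w,::-1]
    cv2.imwrite(f'pics/z_{tag}.png',cv2.resize(cr,None,fx=400/(2*w),fy=400/(2*w),interpolation=cv2.INTER_CUBIC))
a=cv2.imread('pics/z_shaft.png');b=cv2.imread('pics/z_crank.png');h=min(a.shape[0],b.shape[0])
cv2.imwrite('pics/both3.png',np.hstack([a[:h],b[:h]]))
E
```

```text
shaft 5.4833 [0.57  0.243 0.381]
shaft_seat [315.1 167.4] 0.71 [0.5702 0.1931 0.149 ]
spindle [312.6 163.8] 0.84 [0.5682 0.196  0.149 ]
[310.87674623 170.65040761]
crop 240 100 scale 2.857142857142857
crank 7.275 [ 0.53  -0.125  0.274]
crank_grip [311.5 177.1] 0.94 [ 0.5273 -0.1795  0.054 ]
crank_socket [310.9 161.9] 0.86 [ 0.5261 -0.1773  0.006 ]
crank_knob [266.8 254. ] 0.98 [ 0.4916 -0.2406  0.062 ]
[291.57766421 215.09473769]
crop 161 85 scale 1.5384615384615385
```

View pics/both3.png

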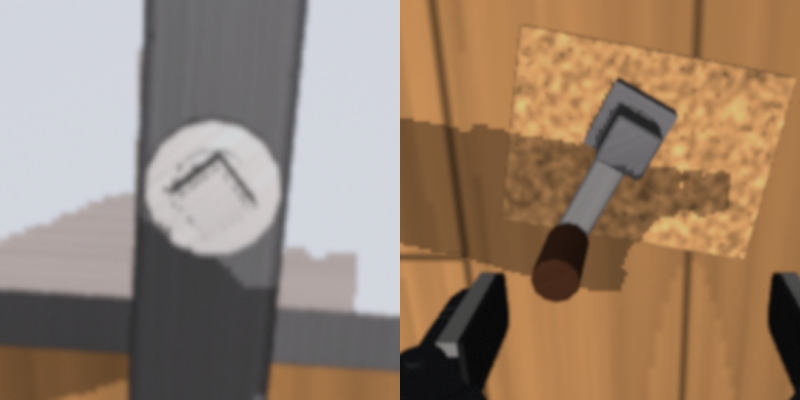

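The crops show the following:
- **Stub:** its corner is at crop (220,153), with edges at 35° and 125°, so its yaw is about 35° mod 90.
- **Collar:** its centre is at image pixel (314.6,165.8).
- **Crank:** grip at (311,178) and knob at (267,254), giving a yaw of about 240°. The arm measures 70.8 mm against the 70 mm given.

This is the only crank, and it stands on the cork mat. Next I grasp it.

```bash
python3 - <<'E'
from h import *
import pickle
im,P=pickle.load(open('c_crank.pkl','rb')); print('block top',atz(im,P,(311.2,179.9),.070).round(4))
im,P=pickle.load(open('c_shaft.pkl','rb')); print('collar',atz(im,P,(314.6,165.8),.149).round(4))
c=np.array([.5274,-.1782]); R=down(60.5)
env.move_pose([*c,.12],R); print(env.state()['q'].round(1))
hit=env.move_linear([*c,.038],rate=.08,max_force=10); print('hit',hit,env.state()['ee_pos'].round(4))
if not hit:
    env.clamp(); s=env.state(); print(s['gripper_width'],s['contact_force'].round(2),s['moment'].round(2),s['ee_pos'].round(4))
    env.move_linear([*c,.25],rate=.15); env.dwell(.2); s=env.state(); print(s['gripper_width'],s['contact_force'].round(2),s['moment'].round(2),s['ee_pos'].round(4),s['clock'])
    im,P=shot('side'); save(im,'pics/side_lift.png',(220,60,460,240),3)
    for n in ['side','scene']:
        im,P=shot(n)
        print(n,[(np.round(r['uv'],1),round(r['p'],2)) for r in env.pinpoint(n,'crank_knob')[:1]],proj(im,P,[s['ee_pos']-.07*s['tool_rot'][:,0]+[0,0,.024]]).round(1))
E
```

```text
block top [ 0.5272 -0.1775  0.07  ]
collar [0.5698 0.1944 0.149 ]
[  8.1  30.3   7.7 107.7  -5.7  42.3 -10.3]
hit False [ 0.5279 -0.1784  0.0385]
0.02289533366642138 [-0.71  0.51  3.15] [0.08 0.33 0.01] [ 0.5273 -0.1781  0.0381]
0.02343889120165449 [ 0.4  -0.21 -3.43] [ 0.04 -0.02 -0.05] [ 0.5271 -0.1781  0.2494] 11.4917
side [(array([328.3, 114.7]), 0.35)] [[342.8  99.3]]
scene [(array([277.9, 121.1]), 0.62)] [[277.7 122.9]]
```

View pics/side_lift.png

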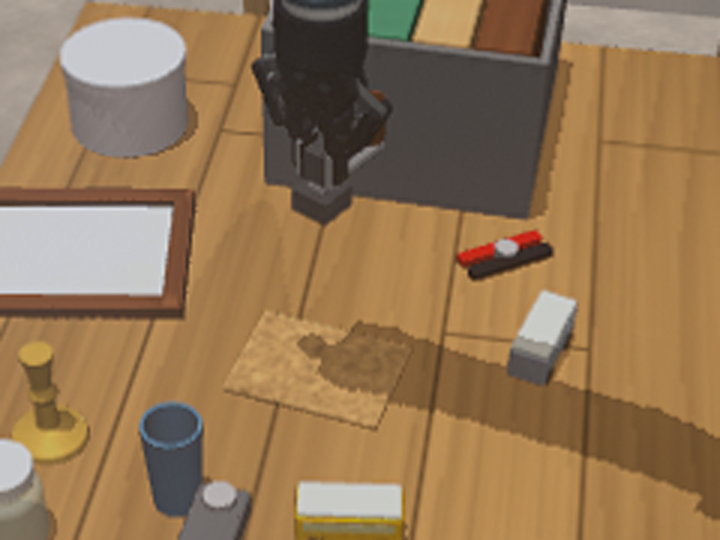

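The crank is held level and square, its 3.4 N weight matches, and the mat is empty. Next I fit it on the shaft.

```bash
cat > fit.py <<'E'
from h import *
c=np.array([.5695,.1943]); yaw=215.
seatz=.149-.006+.0381
q=env.solve_ik([*c,.24],down(yaw)); print(None if q is None else np.round(q,1))
env.move_pose([*c,.24],down(yaw)); env.move_linear([*c,.205],rate=.1); env.dwell(.3)
f0=env.state()['contact_force']
best=None
offs=[(0,0)]+[(r*np.cos(a),r*np.sin(a)) for r in (.0015,.003) for a in np.arange(0,6.2,np.pi/3)]
for i,o in enumerate(offs):
    p=c+o
    if i: env.move_linear([*p,.205],rate=.1)
    hit=env.move_linear([*p,seatz-.002],rate=.04,max_force=9)
    s=env.state(); print(i,np.round(o,4),hit,(s['ee_pos']-[0,0,seatz]).round(4),(s['contact_force']-f0).round(1),s['moment'].round(2),s['clock'])
    if s['ee_pos'][2]-seatz<.003: break
E
python3 fit.py
```

```text
[ -3.9  27.9 -26.4  94.1  13.7  61.2  90.7]
0 [0 0] True [0.5704 0.1946 0.0176] [-1.2 -0.8  9.8] [-0.21  0.21  0.04] 14.4667
1 [0.0015 0.    ] True [0.5713 0.1944 0.0176] [-1.9 -0.5  9.7] [-0.31  0.5   0.02] 15.0583
2 [0.0008 0.0013] True [0.5708 0.1958 0.0175] [-0.9  0.   8.8] [-0.15  0.25 -0.  ] 15.65
3 [-0.0007  0.0013] True [0.569  0.1957 0.0172] [-0.5  0.1  8.5] [-0.19  0.25 -0.07] 16.2417
4 [-0.0015  0.    ] True [0.5683 0.1944 0.0151] [-1.  -0.4 10. ] [-0.26  0.46 -0.01] 16.8667
5 [-0.0008 -0.0013] True [0.5688 0.1933 0.0151] [-0.6  1.   6.6] [0.03 0.2  0.01] 17.4833
6 [ 0.0007 -0.0013] True [0.5695 0.1928 0.0159] [0.5 0.8 1.5] [ 0.12 -0.07 -0.  ] 18.075
7 [0.003 0.   ] True [0.5728 0.1944 0.0175] [-0.4 -0.1  9. ] [-0.19  0.25  0.01] 18.6667
8 [0.0015 0.0026] True [0.5713 0.1969 0.0174] [-2.  -0.3 10. ] [-0.22  0.37  0.02] 19.2583
9 [-0.0015  0.0026] True [0.5683 0.1969 0.0171] [-0.8 -0.1  7.9] [-0.18  0.25  0.05] 19.85
10 [-0.003  0.   ] True [5.665e-01 1.936e-01 2.000e-04] [-2.  -0.6  8.7] [-0.15  0.28 -0.01] 20.6833
```

The crank is seated: its height is 0.2 mm above the nominal seat. Next I wind gently and watch the moment.

```bash
cat > wind.py <<'E'
import sys; from h import *
def wind(c,z,y0,y1,step,logf='log.txt'):
    y=y0
    while y>y1+1e-6:
        y=max(y-step,y1)
        hit=env.move_linear([*c,z],down(y),rate=.1,max_force=25)
        s=env.state(); m=s['moment'];f=s['contact_force']; R=s['tool_rot']
        env.dwell(.05); s2=env.state()
        ya=np.degrees(np.arctan2(s2['tool_rot'][1,0],s2['tool_rot'][0,0]))
        print(y,round(ya,1),hit,'f',f.round(1),'mz',m[2].round(3),s2['moment'][2].round(3),'q7',s2['q'][6].round(0),'p',(s2['ee_pos']*1000).round(1),'t',round(s2['clock'],2))
        open(logf,'a').write(f"{y} {m[2]} {s2['moment'][2]}\n")
        if hit: break
E
python3 - <<'E'
from wind import *
wind([.5662,.1935],.149-.006+.0385,215,175,10)
E
```

```text
205 -154.8 False f [ 2.4 -0.7 -1.6] mz -0.007 0.059 q7 80.0 p [566.5 193.4 181.3] t 21.06
195 -164.8 False f [ 2.2 -0.6 -2. ] mz 0.092 0.064 q7 72.0 p [566.3 193.6 181.3] t 21.43
185 -174.7 False f [ 3.   1.  -4.3] mz 0.053 0.052 q7 63.0 p [566.2 193.8 181.4] t 21.81
175 175.3 False f [ 3.9  2.2 -5.6] mz 0.006 0.057 q7 54.0 p [566.2 194.1 181.4] t 22.18
```

```bash
sed -i "s/if hit: break/if hit or s2['moment'][2]>.125: break/" wind.py; python3 - <<'E'
from wind import *
wind([.5665,.194],.149-.006+.0383,175,-25,10)
E
```

```text
165 165.3 False f [ 3.   3.4 -3.8] mz -0.024 0.058 q7 45.0 p [566.3 194.4 181.3] t 22.56
155 155.3 False f [ 2.   3.5 -4.9] mz 0.072 0.081 q7 36.0 p [566.5 194.6 181.4] t 22.93
145 145.2 False f [ 2.4  5.1 -5.6] mz 0.077 0.05 q7 27.0 p [566.6 194.8 181.4] t 23.31
135 135.2 False f [ 2.8  5.9 -5.4] mz 0.057 0.069 q7 18.0 p [566.8 195.  181.4] t 23.68
125 125.2 False f [ 3.9  5.6 -6.3] mz 0.103 -0.006 q7 10.0 p [567.  195.1 181.4] t 24.06
115 115.2 False f [ 5.1  6.2 -6. ] mz 0.127 0.054 q7 1.0 p [567.2 195.3 181.4] t 24.43
105 105.2 False f [ 5.2  5.5 -8. ] mz 0.06 0.076 q7 -8.0 p [567.4 195.3 181.4] t 24.81
95 95.2 False f [ 7.2  7.  -8.2] mz 0.131 0.095 q7 -17.0 p [567.6 195.4 181.4] t 25.18
85 85.2 False f [ 6.3  5.7 -8.8] mz 0.065 0.104 q7 -26.0 p [567.9 195.3 181.5] t 25.56
75 75.2 False f [ 6.9  6.  -9.5] mz 0.103 0.095 q7 -34.0 p [568.1 195.3 181.5] t 25.93
65 65.2 False f [  9.2   6.3 -10.5] mz 0.169 0.131 q7 -43.0 p [568.3 195.2 181.5] t 26.31
```

```bash
python3 - <<'E'
from wind import *
ax=np.array([.5679,.1946])
def tgt(y): return [*(ax+.0017*down(y)[:2,0]),.1811]
def rep(y):
    l=[]
    for _ in range(5): env.dwell(.04); s=env.state(); l.append([*s['contact_force'],s['moment'][2]])
    print(y,np.mean(l,0).round(3),np.std(l,0)[3].round(3),(s['ee_pos']*1000).round(1),round(s['clock'],2))
rep(65)
env.move_linear(tgt(65),down(65),rate=.05); rep(65)
for y in (60,55):
    env.move_linear(tgt(y),down(y),rate=.1,max_force=25); rep(y)
im,P=shot('side'); save(im,'pics/side_w.png',(220,220,340,340),5)
im,P=shot('scene'); save(im,'pics/scene_w.png',(310,190,430,290),5)
a=cv2.imread('pics/side_w.png')[:500];b=cv2.imread('pics/scene_w.png')[:500]
cv2.imwrite('pics/both4.png',cv2.resize(np.hstack([a,b]),None,fx=.66,fy=.66))
E
```

```text
65 [  8.784   5.479 -10.367   0.119] 0.046 [568.3 195.2 181.5] 26.52
65 [ 1.566 -0.174 -0.596  0.096] 0.014 [568.7 195.5 181.3] 26.98
60 [ 1.453 -1.959  1.358  0.138] 0.013 [568.8 195.6 181.3] 27.43
55 [ 0.872 -3.273  3.278  0.139] 0.035 [569.  195.5 181.2] 27.89
```

View pics/both4.png

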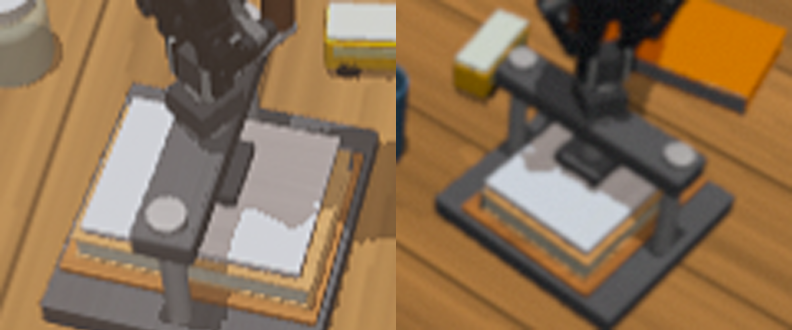

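The pictures show the crank upright on the seat, with the plate on or very near the book. The force rise suggests first touch at about yaw 110°. I continue with averaged readings.

```bash
python3 - <<'E'
from wind import *
ax=np.array([.5679,.1944])
def tgt(y): return [*(ax+.0017*down(y)[:2,0]),.1813]
for y in (45,40,35,30):
    env.move_linear(tgt(y),down(y),rate=.1,max_force=25)
    l=[]
    for _ in range(20): env.dwell(.035); s=env.state(); l.append([*s['contact_force'],s['moment'][2]])
    print(y,np.mean(l,0).round(3),(np.std(l,0)[3]/20**.5).round(3),(s['ee_pos']*1000).round(1),s['q'][6].round(),round(s['clock'],2))
L=np.array([[float(v) for v in l.split()] for l in open('log.txt')]);print(L.round(3).tolist())
E
```

```text
45 [ 1.765 -4.738  1.882  0.108] 0.009 [569.2 195.3 181.3] -61.0 28.98
40 [ 1.586 -4.914  1.706  0.167] 0.005 [569.3 195.2 181.2] -65.0 29.9
35 [ 1.708 -4.612  1.9    0.184] 0.006 [569.4 195.1 181.3] -69.0 30.82
30 [ 1.702 -4.907  2.023  0.198] 0.006 [569.4 195.  181.2] -74.0 31.73
[[205.0, -0.007, 0.059], [195.0, 0.092, 0.064], [185.0, 0.053, 0.052], [175.0, 0.006, 0.057], [165.0, -0.024, 0.058], [155.0, 0.072, 0.081], [145.0, 0.077, 0.05], [135.0, 0.057, 0.069], [125.0, 0.103, -0.006], [115.0, 0.127, 0.054], [105.0, 0.06, 0.076], [95.0, 0.131, 0.095], [85.0, 0.065, 0.104], [75.0, 0.103, 0.095], [65.0, 0.169, 0.131]]
```

```bash
python3 - <<'E'
from wind import *
from scipy.optimize import least_squares
ax=np.array([.5679,.1946])
def tgt(y): return [*(ax+.0017*down(y)[:2,0]),.1812]
y=25
env.move_linear(tgt(y),down(y),rate=.1,max_force=25)
l=[]
for _ in range(25): env.dwell(.035); s=env.state(); l.append([*s['contact_force'],s['moment'][2]])
print(y,np.mean(l,0).round(3),(s['ee_pos']*1000).round(1),np.degrees(np.arctan2(s['tool_rot'][1,0],s['tool_rot'][0,0])).round(1),round(s['clock'],2))
L=[[float(v) for v in l.split()] for l in open('log.txt')]
D=np.array([[a,c] for a,b,c in L]+[[65,.119],[65,.096],[60,.138],[55,.139],[45,.108],[40,.167],[35,.184],[30,.198],[25,np.mean(l,0)[3]]])
for fs in (None,.00147):
    f=lambda p:p[0]+(p[2] if fs is None else fs)*np.maximum(p[1]-D[:,0],0)-D[:,1]
    r=least_squares(f,[.06,110,.0015],x_scale=[.01,10,.001],loss='soft_l1',f_scale=.015);print(r.x)
E
```

```text
25 [ 1.589 -5.488  2.887  0.201] [569.5 194.9 181.2] 25.0 32.82
[5.75311047e-02 1.11139169e+02 1.54514861e-03]
[5.75316583e-02 1.13648347e+02 1.50000000e-03]
```

The fit gives first touch at about 111–113° with a stiffening slope of 0.00155 N m/deg, against about 0.00147 expected. I take the last 3°, back off within the socket slack, lift the crank off and carry it to the mat.

```bash
python3 - <<'E'
from wind import *
ax=np.array([.5679,.1945])
def tgt(y,z=.1812): return [*(ax+.0017*down(y)[:2,0]),z]
def rep(t):
    s=env.state();print(t,s['contact_force'].round(1),s['moment'].round(2),(s['ee_pos']*1000).round(1),s['gripper_width'].round(4),round(s['clock'],2))
env.move_linear(tgt(22),down(22),rate=.1,max_force=25); env.dwell(.1); rep('wound')
env.move_linear(tgt(26.5),down(26.5),rate=.1); env.dwell(.1); rep('backed')
h=env.move_linear(tgt(26.5,.206),rate=.04,max_force=25); rep(f'lift {h}')
if not h:
    env.move_linear(tgt(26.5,.27),rate=.15)
    p=[.534,-.197]; R=down(60.5)
    env.move_pose([*p,.27],R); env.move_linear([*p,.06],rate=.12); env.dwell(.3); rep('above mat')
    im,P=shot('side'); save(im,'pics/pre.png',(270,120,390,220),6)
E
```

```text
Traceback (most recent call last):
AttributeError: 'float' object has no attribute 'round'
```

```bash
python3 - <<'E'
from wind import *
ax=np.array([.5679,.1945])
def tgt(y,z=.1812): return [*(ax+.0017*down(y)[:2,0]),z]
def rep(t):
    s=env.state();print(t,s['contact_force'].round(1),s['moment'].round(2),(s['ee_pos']*1000).round(1),round(s['gripper_width'],4),round(s['clock'],2))
rep('wound')
env.move_linear(tgt(26.5),down(26.5),rate=.1); env.dwell(.1); rep('backed')
h=env.move_linear(tgt(26.5,.206),rate=.04,max_force=25); rep(f'lift {h}')
if not h:
    env.move_linear(tgt(26.5,.27),rate=.15)
    p=[.534,-.197]; R=down(60.5)
    env.move_pose([*p,.27],R); env.move_linear([*p,.06],rate=.12); env.dwell(.3); rep('above mat')
    im,P=shot('side'); save(im,'pics/pre.png',(270,120,390,220),6)
E
```

```text
wound [ 1.2 -4.7  2.7] [-1.28 -0.35  0.28] [569.5 194.8 181.2] 0.0235 33.17
backed [ 0.8 -4.6  3.7] [-1.27 -0.06  0.01] [569.2 195.1 181.1] 0.0229 33.52
lift False [-0.9  0.5 -2.7] [ 0.01 -0.01 -0.  ] [569.  195.9 205.8] 0.0231 34.28
above mat [ 1.5 -0.7 -2.4] [-0.01  0.02 -0.02] [ 534.1 -197.    60.2] 0.0234 38.52
```

View pics/pre.png

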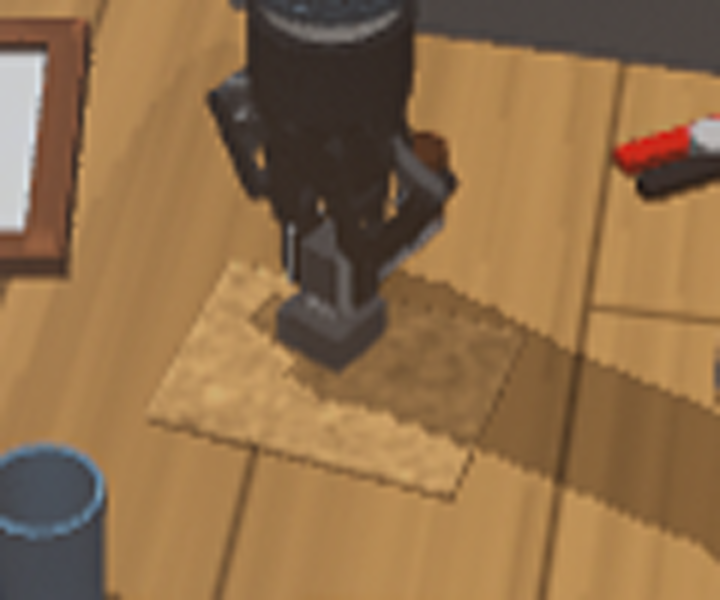

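The crank hangs upright above the middle of the mat. I lower and release it, back away, then check the press and the mat.

```bash
python3 - <<'E'
from wind import *
def rep(t):
    s=env.state();print(t,s['contact_force'].round(1),s['moment'].round(2),(s['ee_pos']*1000).round(1),round(s['gripper_width'],4),round(s['clock'],2))
p=[.534,-.197]
h=env.move_linear([*p,.0365],rate=.02,max_force=4); rep(f'down {h}')
env.release(); env.dwell(.1); env.move_linear([*p,.13],rate=.1); rep('clear')
env.move_pose([.567,.160,.235],down(90)); env.dwell(.2)
im,P=shot('wrist'); save(im,'pics/chk_w.png',(240,100,380,240),400/140)
im,P=shot('side'); save(im,'pics/chk_s.png',(260,130,400,270),400/140)
cv2.imwrite('pics/chk.png',np.hstack([cv2.imread('pics/chk_w.png'),cv2.imread('pics/chk_s.png')]))
for n in ('side','scene'):
    for q in ('crank_knob','crank_grip','crank_socket'):
        if n=='scene' and q=='crank_knob': im,P=shot(n)
        for r in env.pinpoint(n,q)[:1]: print(n,q,round(r['p'],2),atz(im,P,r['uv'],dict(crank_knob=.062,crank_grip=.054,crank_socket=.006)[q]).round(3))
rep('')
E
```

```text
down True [0.3 0.8 4. ] [ 0.03  0.1  -0.02] [ 533.9 -196.9   38.2] 0.023 39.58
clear [-0.2 -0.  -0.8] [-0.01 -0.    0.03] [ 533.5 -196.8  129.3] 0.0856 41.38
side crank_knob 0.59 [ 0.494 -0.268  0.062]
side crank_grip 0.64 [ 0.543 -0.203  0.054]
side crank_socket 0.9 [ 0.52  -0.208  0.006]
scene crank_knob 0.49 [ 0.492 -0.253  0.062]
scene crank_grip 0.52 [ 0.524 -0.214  0.054]
scene crank_socket 0.66 [ 0.543 -0.181  0.006]
 [ 0.1 -0.1 -1. ] [0.04 0.04 0.  ] [567. 160. 235.] 0.0855 43.42
```

View pics/chk.png

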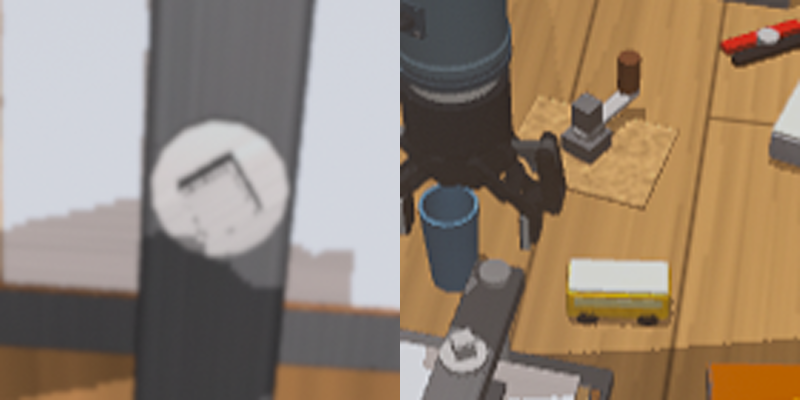

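The check picture shows the crank upright on its hub on the cork mat, at about crop (588,130), with the bus and vase undisturbed. The stub is now at about 30° mod 90, about 185° from where it started, so backing off did not unwind it. I hand in.

```bash
python3 - <<'E'
from h import *
env.hand_in()
E
```

```text
the job is handed in; nothing more can be done
```

I clamped the book, stood the crank back on the cork mat, and handed the job in at about 43 s of the 72 s allowed.

- **Fit:** the crank first landed on top of the stub. I searched within 3 mm, with a set limit of 9 N pressing down (readings up to 10 N), and it then dropped to 0.2 mm above the nominal seat.
- **Winding:** I turned it clockwise about 193° at the tool. The holding torque showed first touch at a tool yaw of about 111–113°, and I stopped at 22°, about 90° past it. Torque rose at about the expected rate, from about 0.06 to 0.20 N m at 25°. A few single readings were noisy, so first touch is good to roughly ±5°.
- **Side force:** during the middle of the winding, forces of about 10 N built up because the crank sat about 1.7 mm off-centre in the grip. I corrected that before the last 40° or so.
- **Putting it back:** I backed off 4.5° within the socket's slack, which took the torque to zero, then lifted the crank off freely. I lowered it until it touched the mat at 4 N and let go.
- **Last checks:** the final picture shows the crank upright on the mat and the toy bus and vase in place. The stub is about 185° from its start, which matches the tool turn less the slack. The networks' crank positions disagreed by about 2 cm between cameras, so I relied on the picture and the touchdown height (within 0.1 mm of pickup). I did not check each of the other items after the job.

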